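Stack a rod grip on the mandrel and cap it

TASK

On the rod-building bench, slide the long cork ring and then the short cork ring onto the stand's level rod, then put the end cap over the rod's end, hole first, and press it home until cap and both rings bear tight on one another and on the stop collar, and hold a steady press of about 10 N, over and above the cap's own drag on the rod, for a moment. Feel for the collar and be gentle: nothing may push on the stand with more than 25 N, and the other things on the bench stay where they are. Let go and leave the stack tight on the rod.

Things in the scene. Friction and masses are not known exactly. Their poses are not given: they have to be found in the camera images.
- stand: Heavy dark steel stand, bolted down; origin under its upright plate, on the bench. Plate 90 mm wide, 145 mm tall, 10 mm thick. A steel rod 12 mm thick with a round nose sticks out level from the plate along the stand's -y, 130 mm long, its axis 120 mm above the bench. No push on stand, rod, leaf or collar may pass 25 N.
- rod_tip (a point): Foremost point of the rod's nose, on its axis (axes as the stand; the rod runs from here along +y to the plate). Under the rod, 86 to 122 mm from the plate, a sprung leaf stands 2 mm proud, ends sloped: it clears the rings but rubs in the cap's narrower bore with up to about 9 N of drag from some 8 mm past the nose. That drag is not the stop.
- rod_root (a point): Point on the rod's axis at the plate's face, 130 mm from the tip. A clamped aluminium stop collar (26 mm across, 12 mm wide) sits on the rod near here. Its outer face, on which the long ring must bear, lies 14 to 30 mm out from the plate: it varies, is not measured and must be found by touch. It is a hard stop and does not yield.
- long_ring_mid (a point): Centre of the long cork ring: a cylinder 34 mm across, 44 mm long, with a 16 mm hole right through along its own y axis. It lies with its axis level on the rack.
- short_ring_mid (a point): Centre of the short cork ring: 34 mm across, 26 mm long, 16 mm hole right through along its own y axis. Lies on the rack like the long one.
- end_cap_mid (a point): Centre of the black rubber-finished end cap (rigid): 34 mm across, 58 mm long, axis along its own y; a blind hole 14 mm across and 50 mm deep opens at its +y end, the -y end is closed and bevelled. Lies on the rack with its hole facing the same way as the rack's +y, roughly towards the stand.
- rack: Fixed wooden rack, 290 mm long along its y, 60 mm wide foot: two dowels on a 14 mm wide batten (24 mm wide over the dowels, tops 45 mm above the bench) on which the three parts lie in a row about 85 mm apart, in any order, axes along the rack's y and 60 mm above the bench. Origin under its centre, on the bench.
- spool_a: Bystander: white thread spool, 32 mm across, 42 mm tall, upright; leave it where it is.
- spool_b: Bystander: second thread spool, same size; leave it where it is.
- tape_roll: Bystander: roll of tape, 72 mm across, 24 mm tall, lying flat; leave it where it is.
- glue_bottle: Bystander: white bottle, 42 mm across, about 100 mm tall; leave it where it is.
- finish_jar: Bystander: amber jar, 46 mm across, 55 mm tall; leave it where it is.
- driver: Bystander: screwdriver lying down; leave it where it is.
- finish_brush: Bystander: brush lying down; leave it where it is.
Mind the look-alikes: they are no part of the job. What is shaped like the stand but orange or pink is not meant. What is shaped like the part that bears short_ring_mid but pink is not meant.

How it is judged:
By the outcome, as a careful person would: the job done as asked, in the order asked, and still so for the second after the job is handed in, with the robot touching nothing.
It also fails if it takes over 67 s, if anything falls off the work surface, if the arm or the gripper's body presses on something with over 40 N, if the wrist force passes 120 N, or if a joint passes its speed limit or range.

ROBOT

A 7-joint arm with a two-finger parallel gripper is mounted at the origin on the work surface. World frame = base frame: x ahead of the robot, y to its left, z up, the work surface at z = 0. Lengths are in m, angles in rad, forces in N, time in s.
With the tool pointing down it reaches from about 0.425 to 0.875 m from the base axis. Payload 4.7 kg.
Tool frame: the origin (TCP) lies at the very end of the fingers, on their centre line; the grasp point (between the pads) lies 19 mm behind it; z points along the fingers, y is the direction in which the jaws open and shut (so a half turn about z gives the same grasp; the last joint's range is limited). The gripper opens to 87 mm and grips with 3 to 60 N. Pads are 19 mm wide; open, the fingers measure 117 mm over their backs; the gripper's body (75 mm by 190 mm) begins 51 mm behind the grasp point.
Start: joints at [1.261, 0.321, -0.07, 1.45, 0.023, 1.371, -0.057], TCP at [0.207, -0.616, 0.223] pointing down, gripper open.
Joint ranges: [-2.86, 2.86], [-0.3, 2.09], [-1.38, 1.24], [0.06, 2.45], [-1.56, 4.7], [0.09, 2.05], [-2.69, 2.69]. Speed limits (rad/s): [2.57, 2.57, 3.14, 3.14, 3.14, 3.14, 3.14].

INTERFACE

Orientations are given as a rotation vector (axis times angle).
In Python, from bench import * gives the robot as it stands.
- The arm moves only by the shell command python3 -m jog 'ROWS' [OPENING] [FORCE]. ROWS is JSON, a list of rows, each a list of 4 numbers: the shift along the world's x, y, z in mm, then the turn about the world's z in rad. In form: [[x, y, z, twist], ...]. A call has exactly 8 rows; each row is the pose to reach, as a shift and turn from the pose commanded when the call began; what a row does not reach only later rows make up. A row lasts 1/8 s, in which the tool goes at most 62.5 mm and 10.7 degrees, less where a joint would pass 70% of its speed; a pose out of reach is approached as far as the arm can. A call with a gripper value outside its range is refused whole. OPENING is the opening, from -1 (shut) to 1 (fully open), set as the call begins (- or left out, the last holds). The fingers move at their own pace and stop on an object; FORCE is the grip in N (left out, the last holds). Time passes only in rows, so rows that repeat a pose let the fingers close, or fill a call up. It gives the time, the measured TCP pose, the force and the opening at its end, in the units of the state.
- get_state(): the state, without advancing time (a new reading comes with each control period).
- get_image(name): name is "scene" or "top"; returns a dict with "image" (480x640x3 uint8, red, green, blue), "fx", "fy", "cx", "cy" (pixels), "position" and "rotation" of the camera in the world. Camera axes: x right, y down, z forward; pixel columns grow to the right and rows downward; lengths in m; the calibration is good to about 2 mm. A picture is of the moment at which its call begins. There is no depth.
- close_job(): hands the job in, once; it reports no verdict.
The state is a dict: "time": time; "joint_positions": joint angles; "qd": joint speeds; "joint_torque": joint torques, N m; "position": TCP position; "tool_rot": TCP orientation; "ft_force": force on the tool from outside, world axes, zero at the start; "torque": the same for the moment, N m; "grip_width": opening from 0.0 (shut) to 1.0 (fully open).
Only numpy, scipy, OpenCV 4.12 (cv2) and the standard library are available. Lean on these libraries where they do the work, as an engineer would, in place of code of your own. Each camera call takes 0.05 s, during which the arm holds its last target. There are 200 camera calls.

## Working session

There is one attempt and no reset: what is moved stays moved. The work goes in short steps, Python scripts to look and compute and a shell command to move; the robot and the scene stay as the last step left them, time stands still between calls to the robot, and variables do not carry over. Pictures are saved under pics/ and viewed, about 8 in all and at most 12, crops included, and the job is handed in when it is done.

```bash
mkdir -p pics; ls; python3 - <<'E'
from bench import *
import cv2,numpy as np
for n in("scene","top"):
    d=get_image(n);cv2.imwrite(f"pics/{n}0.png",cv2.cvtColor(d["image"],cv2.COLOR_RGB2BGR))
    print(n,d["fx"],d["fy"],d["cx"],d["cy"],np.round(d["position"],4),np.round(d["rotation"],4).tolist())
s=get_state();print(s)
E
```

```text
pics
scene 451.24544681127145 451.24544681127145 313.53676882284424 228.15064132468697 [ 0.8603 -0.4761  0.9726] [-2.4349, -0.61, 0.2244]
top 599.6002299241552 599.6002299241552 316.7620317059262 231.3587509464587 [0.3345 0.0689 1.4139] [-2.1317, 2.1434, -0.1746]
{'time': 0.1, 'joint_positions': array([ 1.26110801,  0.32174115, -0.07009993,  1.45155364,  0.02262307,
        1.37080878, -0.05691032]), 'qd': array([ 0.00093592, -0.00159866,  0.00033732, -0.0039179 , -0.00027222,
       -0.00097776, -0.00024505]), 'joint_torque': array([-4.36284690e-04, -4.92567873e+01, -4.06049034e-01, -3.13400102e+01,
       -6.42215274e-02,  3.93570517e-02,  5.94774747e-05]), 'position': array([ 0.20660016, -0.61576566,  0.22157572]), 'tool_rot': array([-3.09884534e+00, -5.06172591e-01,  6.08530589e-04]), 'ft_force': array([-0.1892336 ,  0.01582105, -0.32909426]), 'torque': array([0.02604718, 0.00934787, 0.01726891]), 'grip_width': 1.000217327765224}
```

View pics/scene0.png

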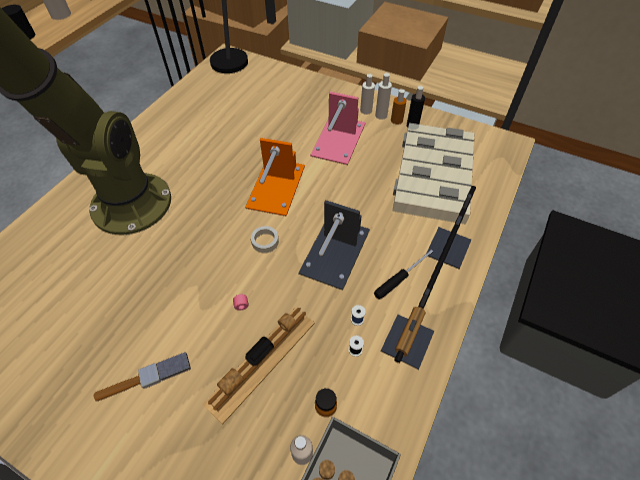

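View pics/top0.png

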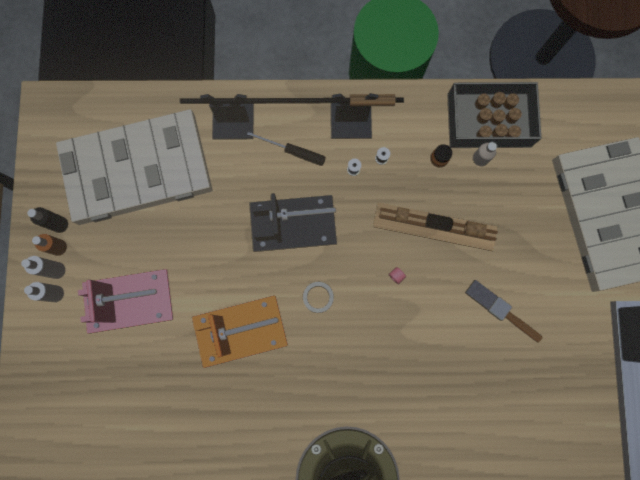

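The top view shows the stands: dark (290,222), orange (240,330) and pink (125,300). On the rack are the short ring (402,215), cap (438,222) and long ring (475,229), and there is a pink ring off the rack at (397,275). I choose the dark stand and the three rack parts, and will check them in one close crop.

```bash
python3 - <<'E'
import cv2,numpy as np
t=cv2.imread("pics/top0.png")
a=cv2.resize(t[185:255,240:340],None,fx=6,fy=6,interpolation=cv2.INTER_CUBIC)[:,:600]
b=cv2.resize(t[195:260,365:505],None,fx=5.7,fy=5.7,interpolation=cv2.INTER_CUBIC)
b=cv2.resize(t[200:255,370:503],(798,330),interpolation=cv2.INTER_CUBIC)
a=cv2.resize(t[190:235,255:345],(540,270),interpolation=cv2.INTER_CUBIC)
o=np.zeros((600,800,3),np.uint8);o[:270,:540]=a;o[270:,:798]=b
cv2.imwrite("pics/crop1.png",cv2.convertScaleAbs(o,alpha=1.6,beta=15))
E
```

```text
(no output)
```

View pics/crop1.png

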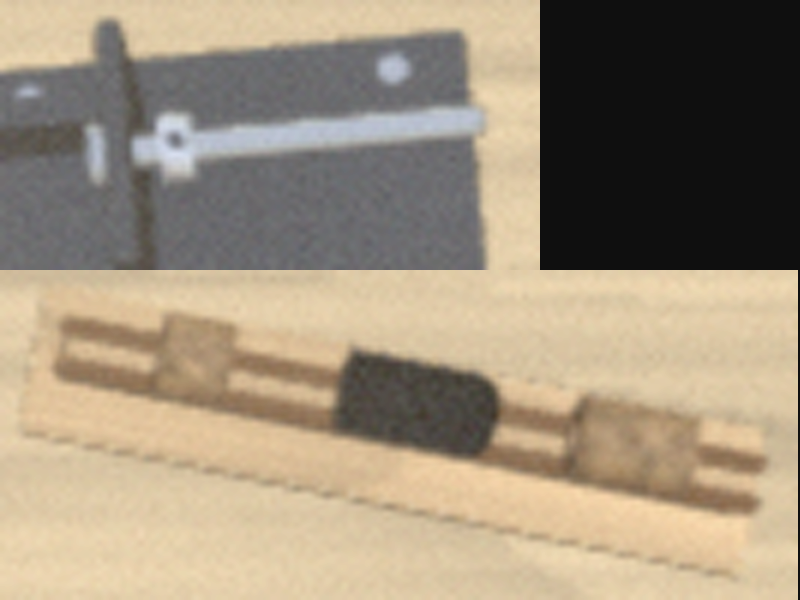

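The crop confirms it: short ring at (403,214), cap at (439,222) with its bevel on the far side, and long ring at (476,229). The rod tip is at about (335.7,210) and the collar is visible. Next I turn these into positions, using masks for the rod and the cap.

```bash
cat >h.py <<'E'
from bench import *
import cv2,numpy as np
from scipy.spatial.transform import Rotation as R
def ray(d,uv):
    uv=np.atleast_2d(uv).astype(float)
    v=np.c_[(uv[:,0]-d["cx"])/d["fx"],(uv[:,1]-d["cy"])/d["fy"],np.ones(len(uv))]
    rot=np.array(d["rotation"]);M=rot if rot.ndim==2 else R.from_rotvec(rot).as_matrix()
    return np.array(d["position"]),v@M.T
def onz(d,uv,z):
    p,v=ray(d,uv);return p+v*((z-p[2])/v[:,2])[:,None]
def proj(d,P):
    rot=np.array(d["rotation"]);M=R.from_rotvec(rot).as_matrix()
    q=(np.atleast_2d(P)-d["position"])@M;return np.c_[q[:,0]/q[:,2]*d["fx"]+d["cx"],q[:,1]/q[:,2]*d["fy"]+d["cy"]]
def st():
    s=get_state();print("t",round(s["time"],2),"tcp",np.round(s["position"]*1e3,1),"yawY",np.round(R.from_rotvec(s["tool_rot"]).as_matrix()[:,1],3),"z",np.round(R.from_rotvec(s["tool_rot"]).as_matrix()[:,2],3),"f",np.round(s["ft_force"],1),"g",round(s["grip_width"]*87,1))
E
python3 - <<'E'
from h import *
T=get_image("top");S=get_image("scene")
t=T["image"].astype(int);s=S["image"].astype(int)
# rod in top: bright pixels in the window
m=np.zeros(t.shape[:2],bool);m[200:225,292:340]=(t[200:225,292:340].min(2)>85)&(abs(t[200:225,292:340,0]-t[200:225,292:340,2])<40)
hsv=t[205:222,290:340];print(t[203:220,310].tolist());print("tip row",t[210,326:342].tolist())
ys,xs=np.nonzero(m);print(len(xs),xs.min(),xs.max())
for c in range(292,338,4):
    q=ys[xs==c];print(c,q.mean() if len(q) else None,len(q),end="; ")
print()
for n,uv,z in [("rodnear",(288,213.9),.12),("tip",(335.7,210.2),.12),("collar out top",(287.4,213.9),.12),("short",(402.8,214.3),.06),("cap",(439.2,222),.06),("long",(476,229),.06),
  ("rackL",(380,205+3.5),.0),("spa",(354,167),.04),("spb",(383,156),.04),("jar",(441,156),.05),("tape",(319,297),.02),("pinkring",(397,275),.01),("platetop",(273,215),.145)]:
    print(n,np.round(onz(T,uv,z)[0]*1e3,1))
# cap mask both
for d,im,(x0,x1,y0,y1),nm in [(T,t,(420,460,205,240),"T"),(S,s,(235,285,330,370),"S")]:
    w=im[y0:y1,x0:x1];mm=(w.max(2)<60).astype(np.uint8);n,l,stt,c=cv2.connectedComponentsWithStats(mm);k=1+stt[1:,4].argmax()
    r=cv2.minAreaRect(np.argwhere(l==k)[:,::-1].astype(np.float32));print(nm,c[k]+[x0,y0],r,stt[k,4]);print(onz(d,c[k]+[x0,y0],.06)*1e3)
st()
E
```

```text
[[57, 56, 60], [52, 54, 55], [59, 60, 61], [54, 53, 56], [58, 57, 60], [59, 56, 58], [71, 73, 73], [102, 107, 112], [103, 108, 116], [104, 108, 116], [100, 104, 107], [82, 81, 79], [60, 60, 61], [58, 58, 60], [59, 58, 63], [56, 57, 59], [60, 61, 63]]
tip row [[105, 110, 120], [105, 111, 120], [106, 112, 122], [107, 113, 120], [106, 110, 119], [105, 111, 119], [105, 111, 116], [105, 110, 118], [105, 109, 112], [102, 100, 98], [123, 112, 94], [133, 121, 98], [132, 119, 96], [129, 116, 94], [132, 119, 97], [132, 119, 97]]
347 292 339
292 213.5 4; 296 213.0 5; 300 212.5 4; 304 212.0 5; 308 212.0 5; 312 211.5 4; 316 211.0 5; 320 206.77777777777777 9; 324 210.5 4; 328 210.0 5; 332 209.5 4; 336 212.0 25; 
rodnear [584.9 129.8 120. ]
tip [592.6  24.9 120. ]
collar out top [584.9 131.1 120. ]
short [ 594.1 -131.3   60. ]
cap [ 575.7 -214.3   60. ]
long [ 559. -298.   60.]
rackL [620.1 -85.8   0. ]
spa [712.4 -22.2  40. ]
spb [738.9 -91.4  40. ]
jar [ 735.2 -226.7   50. ]
tape [408.1  62.3  20. ]
pinkring [ 458.9 -120.9   10. ]
platetop [577.8 160.9 145. ]
T [438.9481268  222.06340058] ((18.884614944458008, 17.076923370361328), (26.867908477783203, 13.532011032104492), 11.309932708740234) 347
[[ 575.57397547 -213.71884227   60.        ]]
S [259.10964912 351.01973684] ((24.070798873901367, 21.061946868896484), (15.992255210876465, 29.9149227142334), 41.18592834472656) 456
[[ 573.72275553 -216.19447043   60.        ]]
t 0.2 tcp [ 206.6 -615.9  221.9] yawY [ 0.318 -0.948 -0.001] z [-0.     0.001 -1.   ] f [ 0.5 -0.7 -0.4] g 87.0
```

```bash
python3 - <<'E'
from h import *
T=get_image("top");t=T["image"].astype(float).mean(2)
us=np.arange(293,331);vs=[]
for u in us:
    c=213.4-0.1*(u-293);r=np.arange(int(c)-6,int(c)+8);w=np.clip(t[r,u]-68,0,None);w[abs(r-c)>4]=0;vs.append((w*r).sum()/w.sum())
p=np.polyfit(us,vs,1);print(p,np.std(vs-np.polyval(p,us)))
A=onz(T,[(293,np.polyval(p,293)),(335,np.polyval(p,335))],.12)*1e3
d=A[0]-A[1];d/=np.linalg.norm(d);print("rod pts",A.round(1),"dir",d.round(4),"yaw",np.arctan2(-d[0],d[1]))
B=onz(T,[(402.3,213.8),(438.8,221.9),(475.5,228.5)],.06)*1e3;print(B.round(1))
e=B[0]-B[2];e/=np.linalg.norm(e);print("rack yaw",np.arctan2(-e[0],e[1]));st()
E
```

```text
[-9.17991161e-02  2.39979546e+02] 0.0987787964714583
rod pts [[586.7 118.8 120. ]
 [594.8  26.4 120. ]] dir [-0.0878  0.9961  0.    ] yaw 0.08788048142525694
[[ 595.3 -130.2   60. ]
 [ 576.  -213.4   60. ]
 [ 560.2 -296.9   60. ]]
rack yaw -0.2079733890008912
t 0.25 tcp [ 206.7 -616.   222. ] yawY [ 0.318 -0.948 -0.001] z [-0.     0.001 -1.   ] f [ 0.8 -0.8 -0.5] g 87.2
```

```bash
python3 -m jog '[[44,40,-5,0.13],[88,80,-15,0.26],[132,120,-25,0.39],[176,160,-35,0.52],[220,200,-45,0.65],[264,240,-60,0.78],[308,280,-75,0.91],[353.5,319,-92,1.039]]' 0.3 20; python3 -c "from h import *;st()"
```

```text
time: 1.25
position: [0.5615, -0.2962, 0.1305]
tool_rot: [2.435, 1.983, 0.0]
ft_force: [-0.0, -0.1, 0.1]
grip_width: 0.648
t 1.25 tcp [ 561.5 -296.2  130.5] yawY [ 0.979 -0.203  0.001] z [ 0.001 -0.001 -1.   ] f [-0.  -0.1  0.1] g 56.4
```

```bash
python3 -m jog '[[-1,0,-30,0],[-1,0,-60,0],[-1,0,-80,0],[-1,0,-89,0],[-1,0,-89,0],[-1,0,-89,0],[-1,0,-89,0],[-1,0,-89,0]]' 0.0 - ; python3 - <<'E'
from h import *
st();T=get_image("top");S=get_image("scene")
a=cv2.resize(T["image"][195:260,430:520],(720,520)[:2] and (720,520),interpolation=cv2.INTER_CUBIC)
b=cv2.resize(S["image"][320:430,180:310],None,fx=4,fy=4,interpolation=cv2.INTER_CUBIC)
o=np.zeros((600,800,3),np.uint8);o[:289,:400]=cv2.resize(a,(400,289));o[:440,400:800]=b[:440,60:460]
cv2.imwrite("pics/g1.png",cv2.convertScaleAbs(o[:440,:,::-1],alpha=1.5))
E
```

```text
time: 2.25
position: [0.5596, -0.2975, 0.0423]
tool_rot: [2.439, 1.978, 0.001]
ft_force: [-0.8, 0.3, -0.1]
grip_width: 0.498
t 2.25 tcp [ 559.6 -297.5   42.3] yawY [ 0.978 -0.207  0.001] z [ 0.001 -0.001 -1.   ] f [-0.8  0.3 -0.1] g 43.3
```

View pics/g1.png

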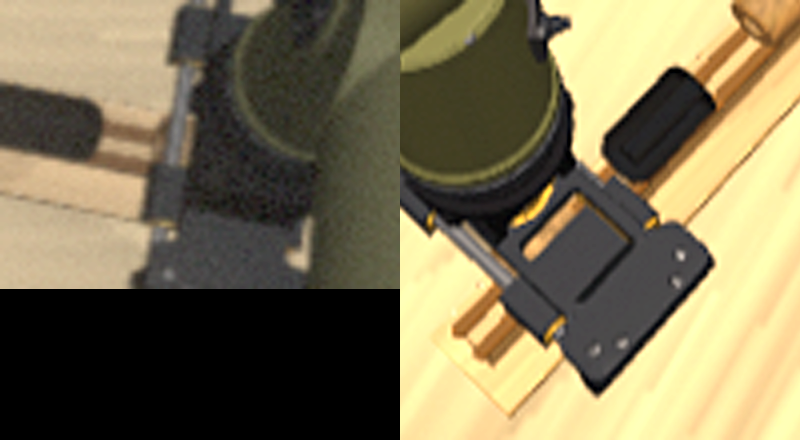

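Both views show the gripper body hiding the ring, with the fingers straddling the rack and nothing touched. I close on the ring and lift.

```bash
python3 -m jog '[[0,0,-1,0],[0,0,-1,0],[0,0,-1,0],[0,0,-1,0],[0,0,-1,0],[0,0,-1,0],[0,0,-1,0],[0,0,-1,0]]' -1 20 ; python3 -c "from h import *;st()"
```

```text
time: 3.35
position: [0.558, -0.2971, 0.0404]
tool_rot: [-2.439, -1.977, 0.003]
ft_force: [-5.9, 1.6, 5.0]
grip_width: 0.385
t 3.35 tcp [ 558.  -297.1   40.4] yawY [ 0.978 -0.207 -0.003] z [-0.003  0.001 -1.   ] f [-5.9  1.6  5. ] g 33.5
```

```bash
python3 -m jog '[[0,0,30,0],[0,0,60,0],[5,45,60,0.05],[10,95,60,0.1],[17,150,60,0.16],[24,205,60,0.22],[32,255,60,0.27],[38,289,60,0.296]]' ; python3 -m jog '[[0,0,0,0],[0,0,0,0],[0,0,0,0],[0,0,0,0],[0,0,0,0],[0,0,0,0],[0,0,0,0],[0,0,0,0]]'; python3 - <<'E'
from h import *
st();T=get_image("top");S=get_image("scene")
a=cv2.resize(T["image"][180:250,270:400],(800,431),interpolation=cv2.INTER_CUBIC)
cv2.imwrite("pics/g2t.png",cv2.convertScaleAbs(a[:,:,::-1],alpha=1.6))
b=cv2.resize(S["image"][180:310,270:400],(600,600),interpolation=cv2.INTER_CUBIC)
cv2.imwrite("pics/g2s.png",cv2.convertScaleAbs(b[:,:,::-1],alpha=1.5))
E
```

```text
time: 4.35
position: [0.5982, -0.0047, 0.1009]
tool_rot: [2.116, 2.321, 0.004]
ft_force: [0.8, -0.6, -0.1]
grip_width: 0.388
time: 5.35
position: [0.5973, -0.0082, 0.1006]
tool_rot: [2.121, 2.317, 0.0]
ft_force: [0.5, 0.3, 0.1]
grip_width: 0.387
t 5.35 tcp [597.3  -8.2 100.6] yawY [0.996 0.088 0.   ] z [ 0. -0. -1.] f [0.5 0.3 0.1] g 33.6
```

View pics/g2s.png

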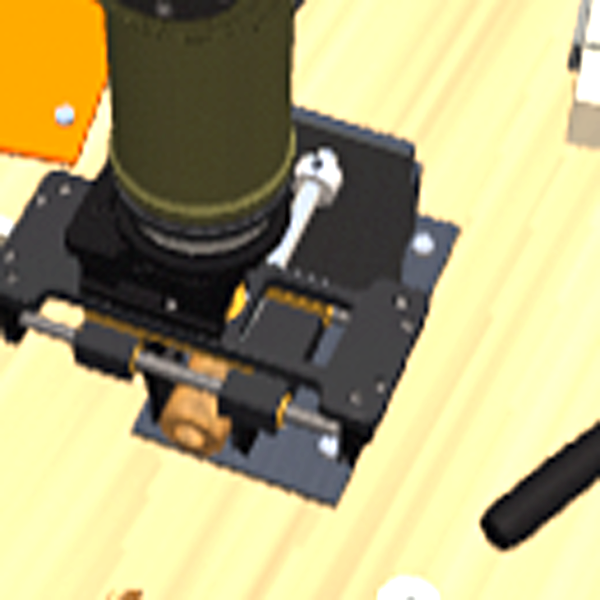

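The scene view shows the ring held level, its back face near crop (192,432), i.e. scene pixel (311,273), and the rod free ahead. I compare the rod line in both cameras and the held ring's predicted pixel.

```bash
python3 - <<'E'
from h import *
S=get_image("scene");T=get_image("top")
s0=cv2.imread("pics/scene0.png").astype(float)
g=s0.mean(2)
# rod in scene0: from near (336,225) to tip (322,254)
d=np.array([-.0878,.9961,0]);tip=np.array([.5948,.0264,.12])
P=proj(S,np.array([tip+d*k for k in (0,.02,.04,.06,.08)]));print("pred",P.round(1))
pts=[]
for k in (.008,.016,.024,.032,.04,.048,.056,.064,.072,.08):
    q=proj(S,tip+d*k)[0];r=int(round(q[1]));c=np.arange(int(q[0])-9,int(q[0])+10)
    row=g[r,c];w=np.clip(row-95,0,None);
    u=(w*c).sum()/max(w.sum(),1);pts.append((u,r));print(r,c[0],row.astype(int).tolist(),round(u,1))
X=onz(S,pts,.12);l=(X-tip)@np.array([d[1],-d[0],0]);print("lateral offset mm of scene rod vs top line",(l*1e3).round(1))
c=np.array([.5973,-.0082,.1006+.0196]);print("ring back face pred scene",proj(S,c-d*.022).round(1),"top centre",proj(T,c).round(1))
E
```

```text
pred [[321.7 254.2]
 [325.1 247.4]
 [328.4 240.9]
 [331.6 234.5]
 [334.8 228.2]]
251 314 [61, 60, 60, 60, 54, 112, 151, 151, 150, 147, 115, 54, 59, 60, 59, 61, 62, 59, 60] 321.5
249 315 [61, 61, 61, 62, 51, 110, 150, 151, 150, 146, 115, 54, 59, 60, 58, 61, 61, 59, 59] 322.5
246 316 [61, 61, 60, 62, 59, 59, 142, 149, 151, 148, 139, 75, 59, 60, 60, 59, 61, 60, 60] 324.0
243 318 [60, 60, 60, 60, 48, 106, 149, 151, 151, 146, 116, 55, 58, 60, 58, 61, 59, 59, 60] 325.6
241 319 [61, 60, 60, 61, 56, 104, 148, 152, 150, 146, 117, 55, 59, 60, 59, 61, 62, 61, 62] 326.6
238 320 [60, 61, 60, 61, 59, 59, 144, 150, 152, 148, 141, 71, 35, 29, 30, 28, 28, 29, 29] 328.0
236 321 [61, 60, 60, 56, 45, 38, 144, 150, 152, 148, 143, 67, 26, 27, 29, 29, 29, 29, 28] 329.0
233 323 [62, 26, 27, 27, 22, 95, 149, 152, 151, 147, 119, 30, 25, 28, 28, 28, 29, 29, 27] 330.7
231 324 [25, 27, 27, 27, 22, 66, 150, 151, 150, 147, 119, 31, 24, 28, 28, 30, 29, 28, 29] 331.7
228 325 [28, 28, 28, 28, 25, 25, 121, 150, 152, 149, 143, 69, 26, 27, 29, 28, 28, 26, 30] 333.2
lateral offset mm of scene rod vs top line [-3.7 -3.7 -3.9 -3.7 -3.6 -4.  -4.  -3.5 -3.5 -3.7]
ring back face pred scene [[311.5 273.8]] top centre [[350.7 208. ]]
```

View pics/g2t.png

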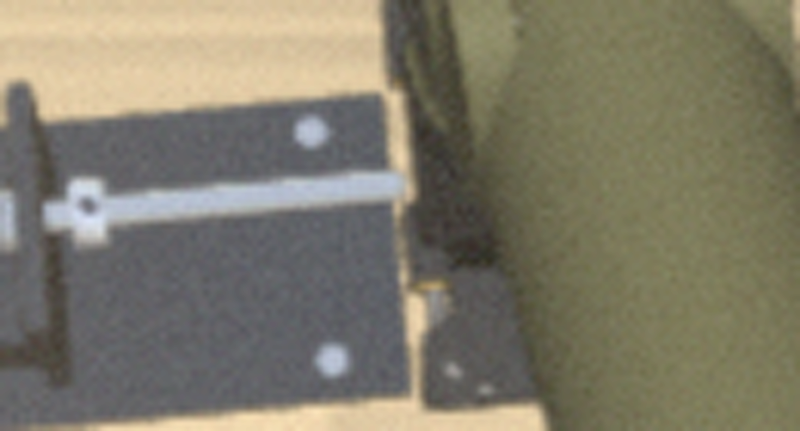

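The top view shows the rod tip near crop (400,183), and the gripper body hides the ring. The scene camera puts the rod 3.7 mm towards -x of the top line, so I check the scene camera against the held ring.

```bash
python3 - <<'E'
from h import *
S=get_image("scene");im=S["image"]
w=im[262:286,298:328].astype(int)
m=((w[...,0]-w[...,2])>35)&(w[...,0]<215)&(w[...,0]>90)
for r in range(24): print(262+r,"".join("#" if x else "." for x in m[r]), w[r,4:24,0].tolist())
c=np.array([.5973,-.0082,.1006+.0196]);d=np.array([-.0878,.9961,0]);n=np.array([d[1],-d[0],0]);b=c-d*.022
a=np.linspace(0,2*np.pi,9)[:8]
print(proj(S,np.array([b+.017*(n*np.cos(x)+np.array([0,0,1])*np.sin(x)) for x in a])).round(1).tolist())
print(proj(S,np.array([b+.008*(n*np.cos(x)+np.array([0,0,1])*np.sin(x)) for x in a])).round(1).tolist())
E
```

```text
262 .............................. [5, 3, 13, 15, 24, 42, 53, 60, 63, 76, 89, 110, 108, 100, 110, 105, 88, 44, 45, 46]
263 ####.......##................. [11, 6, 17, 14, 10, 19, 81, 98, 93, 81, 64, 66, 78, 99, 112, 105, 44, 44, 45, 47]
264 ####......#####............... [19, 1, 15, 15, 16, 53, 131, 156, 156, 134, 109, 80, 95, 68, 71, 61, 44, 45, 47, 46]
265 ####.....#########............ [37, 3, 14, 13, 22, 105, 157, 163, 162, 157, 159, 137, 149, 109, 90, 37, 36, 42, 45, 45]
266 ####.....##########........... [39, 5, 10, 10, 55, 137, 154, 153, 154, 152, 149, 148, 159, 159, 149, 27, 18, 28, 35, 40]
267 ###.....###########........... [32, 6, 12, 17, 100, 142, 149, 154, 159, 151, 142, 133, 152, 166, 173, 28, 14, 16, 22, 28]
268 ###.....###########........... [34, 3, 5, 54, 123, 135, 145, 156, 163, 151, 140, 139, 143, 163, 183, 29, 12, 17, 16, 17]
269 ##......###########........... [41, 5, 10, 88, 117, 122, 133, 150, 164, 159, 149, 147, 139, 151, 173, 36, 10, 14, 16, 16]
270 ##.....#############.......... [50, 4, 31, 93, 98, 106, 105, 120, 140, 144, 150, 154, 150, 142, 156, 102, 82, 67, 
[... 1494 characters left out ...]
207, 205, 206, 212, 182, 135, 122]
283 ###########################... [189, 198, 209, 212, 212, 209, 207, 207, 208, 208, 210, 209, 207, 203, 200, 203, 206, 202, 200, 199]
284 ############################## [194, 205, 212, 212, 210, 207, 207, 207, 207, 209, 209, 208, 204, 201, 202, 203, 200, 197, 194, 191]
285 ###########################..# [202, 212, 211, 211, 209, 207, 207, 208, 209, 209, 208, 206, 202, 201, 203, 203, 198, 193, 189, 191]
[[318.6, 276.4], [316.5, 272.8], [311.3, 269.8], [306.3, 269.1], [304.4, 271.3], [306.6, 274.9], [311.6, 277.8], [316.6, 278.5]]
[[314.8, 275.1], [313.8, 273.4], [311.4, 271.9], [309.1, 271.6], [308.2, 272.6], [309.2, 274.3], [311.6, 275.7], [313.9, 276.0]]
```

The held ring in the scene view matches prediction to about 0.5 px, so I trust the scene camera. The rod line is about 3.2 mm towards -x of the ring axis, so I shift and nose the ring on carefully.

```bash
python3 -m jog '[[-3.2,0,-0.6,0],[-3.6,5,-0.6,0],[-4,9,-0.6,0],[-4.2,11,-0.6,0],[-4.3,13,-0.6,0],[-4.5,15,-0.6,0],[-4.7,17,-0.6,0],[-4.7,17,-0.6,0]]'; python3 -c "from h import *;st()"
```

```text
time: 6.6
position: [0.5926, 0.009, 0.1]
tool_rot: [2.121, 2.317, 0.0]
ft_force: [1.0, -0.1, -1.3]
grip_width: 0.387
t 6.6 tcp [592.6   9.  100. ] yawY [0.996 0.088 0.   ] z [ 0.  0. -1.] f [ 1.  -0.1 -1.3] g 33.7
```

```bash
python3 -m jog '[[-0.2,2,0,0],[-0.4,4,0,0],[-0.5,6,0,0],[-0.7,8,0,0],[-0.9,10,0,0],[-1.1,12,0,0],[-1.2,14,0,0],[-1.2,14,0,0]]'; python3 -c "from h import *;st()"
```

```text
time: 7.6
position: [0.5914, 0.0232, 0.1]
tool_rot: [-2.121, -2.317, -0.0]
ft_force: [1.1, 0.5, 0.0]
grip_width: 0.383
t 7.6 tcp [591.4  23.2 100. ] yawY [0.996 0.088 0.   ] z [ 0.  0. -1.] f [1.1 0.5 0. ] g 33.3
```

```bash
python3 -m jog '[[-0.3,3,0,0],[-0.5,6,0,0],[-0.8,9,0,0],[-1.1,12,0,0],[-1.3,15,0,0],[-1.6,18,0,0],[-1.8,20,0,0],[-1.8,20,0,0]]'; python3 - <<'E'
from h import *
st();S=get_image("scene")
b=cv2.resize(S["image"][180:300,280:400],(600,600),interpolation=cv2.INTER_CUBIC)
cv2.imwrite("pics/g3.png",cv2.convertScaleAbs(b[:,:,::-1],alpha=1.5))
E
```

```text
time: 8.6
position: [0.5896, 0.0432, 0.1]
tool_rot: [-2.121, -2.317, -0.001]
ft_force: [0.9, -0.0, -0.2]
grip_width: 0.385
t 8.6 tcp [589.6  43.2 100. ] yawY [0.996 0.088 0.   ] z [ 0.  0. -1.] f [ 0.9 -0.  -0.2] g 33.5
```

View pics/g3.png

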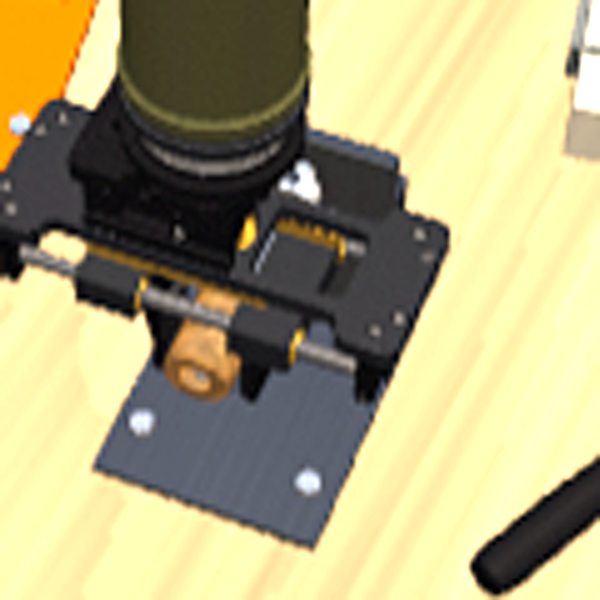

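The crop shows the ring on the rod, with the metal nose visible in its hole at (197,377). Sliding in, then feeling for the collar with a light grip so it slips before pressing hard.

```bash
python3 -m jog '[[-0.7,8,0,0],[-1.4,16,0,0],[-2.1,24,0,0],[-2.8,32,0,0],[-3.5,40,0,0],[-4.1,46,0,0],[-4.6,52,0,0],[-4.6,52,0,0]]'; python3 -c "from h import *;st()"
```

```text
time: 9.65
position: [0.585, 0.0961, 0.1001]
tool_rot: [-2.12, -2.318, -0.002]
ft_force: [1.2, 1.2, 0.5]
grip_width: 0.384
t 9.65 tcp [585.   96.1 100.1] yawY [0.996 0.089 0.001] z [ 0.     0.001 -1.   ] f [1.2 1.2 0.5] g 33.4
```

```bash
python3 -m jog '[[-0.1,1,0,0],[-0.2,2,0,0],[-0.3,3,0,0],[-0.4,4,0,0],[-0.4,5,0,0],[-0.5,6,0,0],[-0.6,7,0,0],[-0.6,7,0,0]]' - 10; python3 -c "from h import *;st()"
```

```text
time: 10.65
position: [0.5845, 0.1019, 0.1]
tool_rot: [2.121, 2.317, 0.0]
ft_force: [2.4, -0.5, 0.2]
grip_width: 0.389
t 10.65 tcp [584.5 101.9 100. ] yawY [0.996 0.088 0.   ] z [ 0.  0. -1.] f [ 2.4 -0.5  0.2] g 33.9
```

```bash
python3 -m jog '[[0.3,1,0,0],[0.4,2,0,0],[0.4,3,0,0],[0.4,4,0,0],[0.3,5,0,0],[0.2,6,0,0],[0.1,7,0,0],[0.1,7,0,0]]'; python3 -c "from h import *;st()"
```

```text
time: 11.65
position: [0.5843, 0.1085, 0.0999]
tool_rot: [-2.122, -2.317, 0.001]
ft_force: [-0.5, -1.1, -0.2]
grip_width: 0.387
t 11.65 tcp [584.3 108.5  99.9] yawY [ 0.996  0.088 -0.   ] z [-0. -0. -1.] f [-0.5 -1.1 -0.2] g 33.7
```

```bash
python3 -m jog '[[-0.1,1,0,0],[-0.2,2,0,0],[-0.2,3,0,0],[-0.3,4,0,0],[-0.4,5,0,0],[-0.5,6,0,0],[-0.5,6,0,0],[-0.5,6,0,0]]'; python3 -c "from h import *;st()"
```

```text
time: 12.65
position: [0.5842, 0.1086, 0.0997]
tool_rot: [2.123, 2.31, -0.01]
ft_force: [-1.7, -11.7, 1.7]
grip_width: 0.383
t 12.65 tcp [584.2 108.6  99.7] yawY [ 0.996  0.084 -0.002] z [-0.001 -0.008 -1.   ] f [ -1.7 -11.7   1.7] g 33.3
```

Collar found: the force rose to about 12 N while TCP y stayed at 108.6 mm (stiffness about 2 N/mm). Relax, release, lift, and go for the short ring.

```bash
python3 -m jog '[[0.4,-4.5,0,0],[0.4,-4.5,0,0],[0.4,-4.5,0,0],[0.4,-4.5,0,0],[0.4,-4.5,0,0],[0.4,-4.5,0,0],[0.4,-4.5,15,0],[0.4,-4.5,60,0]]' 0.1 20; python3 -c "from h import *;st()"
```

```text
time: 13.65
position: [0.5828, 0.1098, 0.1592]
tool_rot: [-2.119, -2.315, 0.005]
ft_force: [0.8, 1.0, 0.2]
grip_width: 0.546
t 13.65 tcp [582.8 109.8 159.2] yawY [ 0.996  0.088 -0.005] z [-0.004 -0.    -1.   ] f [0.8 1.  0.2] g 47.5
```

```bash
python3 -m jog '[[1,-30,15,-0.04],[3,-70,15,-0.09],[4,-115,15,-0.15],[6,-160,0,-0.21],[8,-205,-20,-0.26],[9.5,-241.4,-40,-0.296],[9.5,-241.4,-60,-0.296],[9.5,-241.4,-60,-0.296]]' ; python3 -c "from h import *;st()"
```

```text
time: 14.65
position: [0.5927, -0.1296, 0.0981]
tool_rot: [-2.436, -1.978, 0.002]
ft_force: [0.5, -0.0, 0.7]
grip_width: 0.547
t 14.65 tcp [ 592.7 -129.6   98.1] yawY [ 0.979 -0.205 -0.004] z [-0.003  0.002 -1.   ] f [ 0.5 -0.   0.7] g 47.6
```

```bash
python3 -m jog '[[0,0,-30,0],[0,0,-52,0],[0,0,-59,0],[0,0,-59,0],[0,0,-59,0],[0,0,-59,0],[0,0,-59,0],[0,0,-59,0]]' ; python3 -c "from h import *;st()"; python3 -m jog '[[0,0,0,0],[0,0,0,0],[0,0,0,0],[0,0,0,0],[0,0,0,0],[0,0,0,0],[0,0,0,0],[0,0,0,0]]' -1 20;  python3 -c "from h import *;st()"
```

```text
time: 15.65
position: [0.594, -0.1313, 0.0412]
tool_rot: [2.44, 1.978, 0.0]
ft_force: [0.9, -0.8, 0.0]
grip_width: 0.548
t 15.65 tcp [ 594.  -131.3   41.2] yawY [ 0.978 -0.207  0.   ] z [ 0. -0. -1.] f [ 0.9 -0.8  0. ] g 47.7
time: 16.65
position: [0.5933, -0.1311, 0.041]
tool_rot: [-2.439, -1.978, 0.002]
ft_force: [-6.0, 1.1, 4.8]
grip_width: 0.385
t 16.65 tcp [ 593.3 -131.1   41. ] yawY [ 0.978 -0.206 -0.001] z [-0.001 -0.    -1.   ] f [-6.   1.1  4.8] g 33.5
```

```bash
python3 -m jog '[[0,0,30,0],[0,5,59.3,0],[0,40,59.3,0.1],[0,80,59.3,0.2],[-0.6,115,59.3,0.296],[-0.6,133,59.3,0.296],[-0.6,133,59.3,0.296],[-0.6,133,59.3,0.296]]';  python3 -c "from h import *;st()"
```

```text
time: 17.65
position: [0.5934, 0.0001, 0.0999]
tool_rot: [2.124, 2.314, -0.002]
ft_force: [-0.0, -0.3, 0.6]
grip_width: 0.387
t 17.65 tcp [5.934e+02 1.000e-01 9.990e+01] yawY [ 0.996  0.086 -0.   ] z [-0.    -0.001 -1.   ] f [-0.  -0.3  0.6] g 33.7
```

```bash
python3 -m jog '[[-0.3,4,0,0],[-0.7,8,0,0],[-1,12,0,0],[-1.3,15,0,0],[-1.6,18,0,0],[-1.8,21,0,0],[-2.1,24,0,0],[-2.1,24,0,0]]';  python3 -c "from h import *;st()"
```

```text
time: 18.65
position: [0.5911, 0.0263, 0.1003]
tool_rot: [2.121, 2.318, 0.0]
ft_force: [0.3, -0.0, 0.3]
grip_width: 0.387
t 18.65 tcp [591.1  26.3 100.3] yawY [0.996 0.088 0.   ] z [ 0.  0. -1.] f [ 0.3 -0.   0.3] g 33.7
```

```bash
python3 -m jog '[[-0.5,6,0,0],[-1,12,0,0],[-1.5,18,0,0],[-2.1,24,0,0],[-2.6,30,0,0],[-3.1,36,0,0],[-3.5,41,0,0],[-3.5,41,0,0]]';  python3 -c "from h import *;st()"; python3 -m jog '[[-0.1,1,0,0],[-0.2,2,0,0],[-0.2,3,0,0],[-0.3,4,0,0],[-0.4,5,0,0],[-0.5,6,0,0],[-0.6,7,0,0],[-0.7,8,0,0]]' - 10;  python3 -c "from h import *;st()"
```

```text
time: 19.65
position: [0.5876, 0.0675, 0.1003]
tool_rot: [-2.121, -2.318, -0.0]
ft_force: [-0.1, 0.4, -0.3]
grip_width: 0.385
t 19.65 tcp [587.6  67.5 100.3] yawY [0.996 0.089 0.   ] z [ 0.  0. -1.] f [-0.1  0.4 -0.3] g 33.5
time: 20.65
position: [0.5871, 0.0736, 0.1003]
tool_rot: [2.122, 2.315, -0.002]
ft_force: [-0.0, -3.5, 0.6]
grip_width: 0.391
t 20.65 tcp [587.1  73.6 100.3] yawY [ 0.996  0.087 -0.   ] z [ 0.    -0.002 -1.   ] f [-0.  -3.5  0.6] g 34.0
```

```bash
python3 -m jog '[[0,-1.6,0,0],[0,-1.6,0,0],[0,-1.6,0,0],[0,-1.6,0,0],[0,-1.6,0,0],[0,-1.6,0,0],[0,-1.6,15,0],[0,-1.6,60,0]]' 0.1 20; python3 -c "from h import *;st()"
```

```text
time: 21.65
position: [0.5854, 0.0728, 0.1595]
tool_rot: [-2.119, -2.315, 0.005]
ft_force: [1.0, 0.1, 0.8]
grip_width: 0.549
t 21.65 tcp [585.4  72.8 159.5] yawY [ 0.996  0.088 -0.005] z [-0.005 -0.    -1.   ] f [1.  0.1 0.8] g 47.7
```

```bash
python3 -m jog '[[-1,-40,10,-0.04],[-3,-90,10,-0.09],[-6,-145,10,-0.15],[-8,-200,-10,-0.21],[-11,-250,-30,-0.26],[-13.3,-289.5,-50,-0.296],[-13.3,-289.5,-60,-0.296],[-13.3,-289.5,-60,-0.296]]' ; python3 - <<'E'
from h import *
st();S=get_image("scene")
b=cv2.resize(S["image"][190:400,215:395],(600,700),interpolation=cv2.INTER_CUBIC)[:600]
cv2.imwrite("pics/g4.png",cv2.convertScaleAbs(b[:,:,::-1],alpha=1.5))
E
```

```text
time: 22.65
position: [0.5736, -0.2147, 0.0995]
tool_rot: [-2.437, -1.979, -0.001]
ft_force: [0.9, 0.6, 0.4]
grip_width: 0.553
t 22.65 tcp [ 573.6 -214.7   99.5] yawY [ 0.979 -0.205 -0.001] z [-0.001  0.002 -1.   ] f [0.9 0.6 0.4] g 48.2
```

View pics/g4.png

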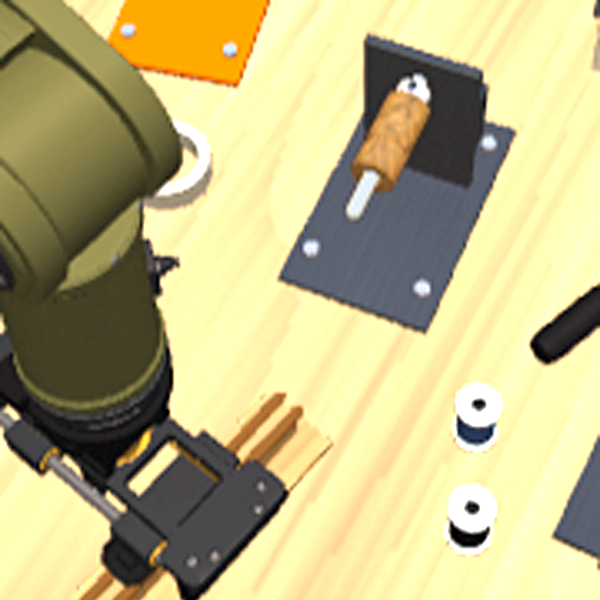

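The crop shows both cork rings on the rod, close to the collar, with the nose free. Now down to the cap.

```bash
python3 -m jog '[[0,0,-30,0],[0,0,-52,0],[0,0,-59.3,0],[0,0,-59.3,0],[0,0,-59.3,0],[0,0,-59.3,0],[0,0,-59.3,0],[0,0,-59.3,0]]' ; python3 -c "from h import *;st()"; python3 -m jog '[[0,0,0,0],[0,0,0,0],[0,0,0,0],[0,0,0,0],[0,0,0,0],[0,0,0,0],[0,0,0,0],[0,0,0,0]]' -1 30;  python3 -c "from h import *;st()"
```

```text
time: 23.7
position: [0.5738, -0.2164, 0.0412]
tool_rot: [2.44, 1.978, 0.0]
ft_force: [-0.0, -0.0, 0.4]
grip_width: 0.549
t 23.7 tcp [ 573.8 -216.4   41.2] yawY [ 0.978 -0.207  0.   ] z [ 0. -0. -1.] f [-0.  -0.   0.4] g 47.8
time: 24.7
position: [0.5739, -0.2163, 0.0411]
tool_rot: [2.44, 1.979, 0.001]
ft_force: [0.9, -0.4, -0.0]
grip_width: 0.387
t 24.7 tcp [ 573.9 -216.3   41.1] yawY [ 0.978 -0.206  0.001] z [ 0.001 -0.    -1.   ] f [ 0.9 -0.4 -0. ] g 33.7
```

```bash
python3 -m jog '[[0,0,30,0],[2,10,59.7,0],[7,60,59.7,0.08],[13,115,59.7,0.17],[18,165,59.7,0.25],[20.8,201.4,59.7,0.296],[20.8,201.4,59.7,0.296],[20.8,201.4,59.7,0.296]]' - 40;  python3 - <<'E'
from h import *
st();S=get_image("scene")
s=get_state();c=s["position"]+[0,0,.019];d=np.array([-.0878,.9961,0]);print(proj(S,[c-d*.029,c+d*.029,c+d*.04]).round(1).tolist())
b=cv2.resize(S["image"][190:310,280:400],(600,600),interpolation=cv2.INTER_CUBIC)
cv2.imwrite("pics/g5.png",cv2.convertScaleAbs(b[:,:,::-1],alpha=1.8))
E
```

```text
time: 25.7
position: [0.5939, -0.0159, 0.1002]
tool_rot: [-2.122, -2.316, 0.003]
ft_force: [-0.4, -0.8, -0.9]
grip_width: 0.382
t 25.7 tcp [593.9 -15.9 100.2] yawY [ 0.996  0.087 -0.001] z [-0.001 -0.001 -1.   ] f [-0.4 -0.8 -0.9] g 33.2
[[307.1, 278.9], [317.5, 258.4], [319.4, 254.6]]
```

View pics/g5.png

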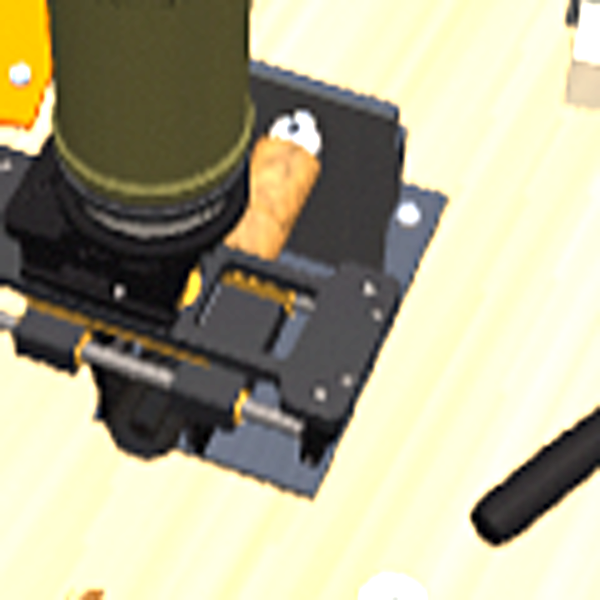

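The crop shows the cap held before the nose, its bevelled end towards the camera and the rings untouched. Nosing it onto the rod.

```bash
python3 -m jog '[[-0.2,2,0,0],[-0.5,6,0,0],[-0.8,9,0,0],[-1,11,0,0],[-1.1,13,0,0],[-1.3,15,0,0],[-1.4,16,0,0],[-1.4,16,0,0]]';  python3 -c "from h import *;st()"
```

```text
time: 26.75
position: [0.594, 0.001, 0.1011]
tool_rot: [2.121, 2.316, 0.002]
ft_force: [4.6, -2.0, 0.8]
grip_width: 0.382
t 26.75 tcp [594.    1.  101.1] yawY [0.996 0.088 0.002] z [ 0.002 -0.    -1.   ] f [ 4.6 -2.   0.8] g 33.2
```

```bash
python3 -m jog '[[1,0,0,0],[2,0,0,0],[2,0,0,0],[2,0,0,0],[2,0.5,0,0],[1.9,1,0,0],[1.9,1,0,0],[1.9,1,0,0]]';  python3 -c "from h import *;st()"
```

```text
time: 27.75
position: [0.5949, 0.0021, 0.1007]
tool_rot: [-2.122, -2.317, 0.0]
ft_force: [-0.1, -1.0, -1.1]
grip_width: 0.384
t 27.75 tcp [594.9   2.1 100.7] yawY [ 0.996  0.088 -0.   ] z [-0. -0. -1.] f [-0.1 -1.  -1.1] g 33.4
```

```bash
python3 -m jog '[[-0.1,1,0,0],[-0.1,2,0,0],[-0.2,3,0,0],[-0.3,4,0,0],[-0.4,5,0,0],[-0.5,6,0,0],[-0.5,6,0,0],[-0.5,6,0,0]]';  python3 -c "from h import *;st()"
```

```text
time: 28.75
position: [0.5945, 0.0081, 0.1007]
tool_rot: [2.122, 2.317, -0.0]
ft_force: [0.2, -0.1, -1.1]
grip_width: 0.39
t 28.75 tcp [594.5   8.1 100.7] yawY [0.996 0.088 0.   ] z [ 0. -0. -1.] f [ 0.2 -0.1 -1.1] g 33.9
```

```bash
python3 -m jog '[[-0.1,1,0,0],[-0.2,2,0,0],[-0.3,3,0,0],[-0.3,4,0,0],[-0.4,5,0,0],[-0.5,6,0,0],[-0.6,7,0,0],[-0.7,8,0,0]]';  python3 -c "from h import *;st()"
```

```text
time: 29.75
position: [0.5936, 0.016, 0.1005]
tool_rot: [-2.122, -2.317, 0.001]
ft_force: [-0.3, -0.8, -1.3]
grip_width: 0.384
t 29.75 tcp [593.6  16.  100.5] yawY [ 0.996  0.088 -0.   ] z [-0. -0. -1.] f [-0.3 -0.8 -1.3] g 33.4
```

```bash
python3 -m jog '[[-0.1,1,0,0],[-0.2,2,0,0],[-0.3,3,0,0],[-0.3,4,0,0],[-0.4,5,0,0],[-0.5,6,0,0],[-0.5,6,0,0],[-0.5,6,0,0]]';  python3 - <<'E'
from h import *
st();S=get_image("scene")
b=cv2.resize(S["image"][190:310,270:390],(600,600),interpolation=cv2.INTER_CUBIC)
cv2.imwrite("pics/g6.png",cv2.convertScaleAbs(b[:,:,::-1],alpha=1.8))
E
```

```text
time: 30.75
position: [0.5933, 0.0224, 0.1007]
tool_rot: [-2.121, -2.317, -0.0]
ft_force: [-0.8, 0.4, -2.9]
grip_width: 0.382
t 30.75 tcp [593.3  22.4 100.7] yawY [0.996 0.088 0.   ] z [ 0.  0. -1.] f [-0.8  0.4 -2.9] g 33.2
```

View pics/g6.png

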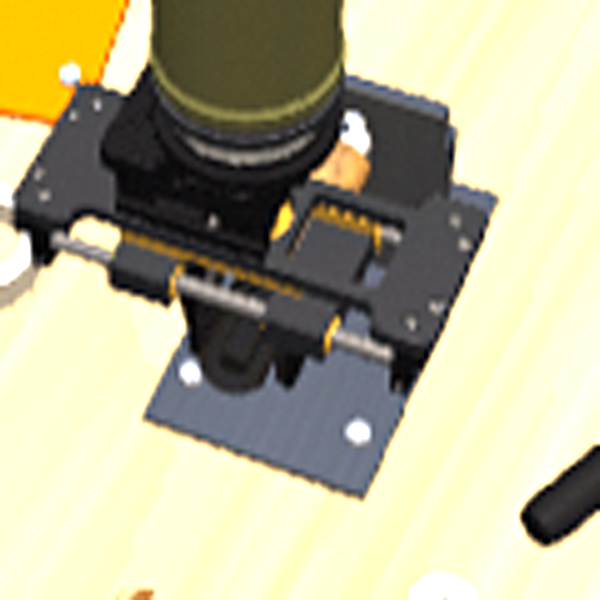

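The crop shows the cap level and in line with the rod, the rings ahead of it still seated at the collar. Continuing slowly towards the predicted contact at y≈32.

```bash
python3 -m jog '[[-0.1,0.5,0,0],[-0.1,1,0,0],[-0.2,2,0,0],[-0.3,3,0,0],[-0.3,4,0,0],[-0.4,5,0,0],[-0.4,5,0,0],[-0.4,5,0,0]]';  python3 -c "from h import *;st()"
```

```text
time: 31.8
position: [0.5929, 0.0274, 0.1007]
tool_rot: [-2.121, -2.317, -0.0]
ft_force: [-0.0, 0.3, -2.2]
grip_width: 0.385
t 31.8 tcp [592.9  27.4 100.7] yawY [0.996 0.088 0.   ] z [ 0.  0. -1.] f [-0.   0.3 -2.2] g 33.5
```

```bash
python3 -m jog '[[0,0.5,0,0],[-0.1,1,0,0],[-0.1,1.5,0,0],[-0.2,2,0,0],[-0.2,2.5,0,0],[-0.3,3,0,0],[-0.3,3.5,0,0],[-0.3,4,0,0]]';  python3 -c "from h import *;st()"
```

```text
time: 32.8
position: [0.5926, 0.0312, 0.1007]
tool_rot: [2.122, 2.317, -0.0]
ft_force: [-0.2, -0.9, -1.9]
grip_width: 0.383
t 32.8 tcp [592.6  31.2 100.7] yawY [0.996 0.088 0.   ] z [ 0. -0. -1.] f [-0.2 -0.9 -1.9] g 33.3
```

```bash
python3 -m jog '[[0,0.5,0,0],[-0.1,1,0,0],[-0.1,1.5,0,0],[-0.2,2,0,0],[-0.2,2.5,0,0],[-0.3,3,0,0],[-0.3,3.5,0,0],[-0.3,4,0,0]]';  python3 -c "from h import *;st()"
```

```text
time: 33.8
position: [0.5925, 0.0313, 0.1006]
tool_rot: [2.122, 2.312, -0.005]
ft_force: [-0.2, -9.4, -2.6]
grip_width: 0.382
t 33.8 tcp [592.5  31.3 100.6] yawY [ 0.996  0.086 -0.   ] z [-0.    -0.005 -1.   ] f [-0.2 -9.4 -2.6] g 33.2
```

The cap stopped dead at y=31.3 (predicted 31.8), and the force went from 1 to 9.4 N with no further travel, so this is the stop. Drag while moving was about 1 N, so I raise the press to about 11.5 N and hold.

```bash
python3 -m jog '[[0,0.5,0,0],[0,1,0,0],[0,1.1,0,0],[0,1.1,0,0],[0,1.1,0,0],[0,1.1,0,0],[0,1.1,0,0],[0,1.1,0,0]]';  python3 - <<'E'
from h import *
for i in range(6): st();get_image("scene")
E
```

```text
time: 34.8
position: [0.5925, 0.0313, 0.1006]
tool_rot: [2.123, 2.311, -0.007]
ft_force: [-0.2, -10.8, -0.9]
grip_width: 0.383
t 34.8 tcp [592.5  31.3 100.6] yawY [ 0.996  0.085 -0.001] z [-0.    -0.006 -1.   ] f [ -0.2 -10.8  -0.9] g 33.3
t 34.85 tcp [592.5  31.3 100.6] yawY [ 0.996  0.085 -0.001] z [-0.    -0.006 -1.   ] f [  0.1 -10.5  -1.6] g 33.1
t 34.9 tcp [592.5  31.3 100.6] yawY [ 0.996  0.085 -0.001] z [-0.    -0.006 -1.   ] f [ -1.2 -10.7  -1.2] g 33.2
t 34.95 tcp [592.5  31.3 100.6] yawY [ 0.996  0.085 -0.001] z [-0.    -0.006 -1.   ] f [  0.1 -11.1  -0.7] g 33.4
t 35.0 tcp [592.5  31.3 100.6] yawY [ 0.996  0.085 -0.001] z [-0.    -0.006 -1.   ] f [ -0.2 -11.3  -1.2] g 33.2
t 35.05 tcp [592.5  31.3 100.6] yawY [ 0.996  0.085 -0.001] z [-0.    -0.006 -1.   ] f [ -0.3 -10.8  -1.2] g 33.3
```

```bash
python3 -m jog '[[0,0.3,0,0],[0,0.6,0,0],[0,0.6,0,0],[0,0.6,0,0],[0,0.6,0,0],[0,0.6,0,0],[0,0.6,0,0],[0,0.6,0,0]]';  python3 -c "from h import *;st()"; python3 -m jog '[[0,-1,0,0],[0,-2,0,0],[0,-3,0,0],[0,-4,0,0],[0,-4.5,0,0],[0,-4.5,0,0],[0,-4.5,0,0],[0,-4.5,0,0]]';  python3 -c "from h import *;st()"
```

```text
time: 36.1
position: [0.5925, 0.0313, 0.1006]
tool_rot: [2.123, 2.31, -0.008]
ft_force: [-0.0, -11.7, -1.6]
grip_width: 0.383
t 36.1 tcp [592.5  31.3 100.6] yawY [ 0.996  0.084 -0.001] z [-0.    -0.007 -1.   ] f [ -0.  -11.7  -1.6] g 33.3
time: 37.1
position: [0.5925, 0.0313, 0.1007]
tool_rot: [2.122, 2.315, -0.001]
ft_force: [0.7, -5.7, -2.1]
grip_width: 0.383
t 37.1 tcp [592.5  31.3 100.7] yawY [0.996 0.087 0.   ] z [ 0.    -0.001 -1.   ] f [ 0.7 -5.7 -2.1] g 33.3
```

```bash
python3 -m jog '[[0,-0.3,0,0],[0,-0.6,0,0],[0,-0.6,0,0],[0,-0.6,0,0],[0,-0.6,0,0],[0,-0.6,0,0],[0,-0.6,0,0],[0,-0.6,0,0]]';  python3 -c "from h import *;st()"
```

```text
time: 38.1
position: [0.5925, 0.0313, 0.1007]
tool_rot: [2.121, 2.316, -0.0]
ft_force: [1.1, -5.1, -2.3]
grip_width: 0.383
t 38.1 tcp [592.5  31.3 100.7] yawY [0.996 0.088 0.   ] z [ 0.    -0.001 -1.   ] f [ 1.1 -5.1 -2.3] g 33.3
```

```bash
python3 -m jog '[[0,-0.6,0,0],[0,-0.6,0,0],[0,-0.6,0,0],[0,-0.6,0,0],[0,-0.6,0,0],[0,-0.6,0,0],[0,-0.6,15,0],[0,-0.6,60,0]]' 0.2 20; python3 -c "from h import *;st()"; python3 -m jog '[[-2,-40,20,0],[-5,-90,30,0],[-8,-140,30,0],[-10,-190,30,0],[-10,-240,30,0],[-10,-270,30,0],[-10,-270,30,0],[-10,-270,30,0]]'; python3 - <<'E'
from h import *
st();S=get_image("scene");T=get_image("top")
b=cv2.resize(S["image"][180:300,280:400],(500,500),interpolation=cv2.INTER_CUBIC)
a=cv2.resize(T["image"][180:255,245:345],(300,225),interpolation=cv2.INTER_CUBIC)
o=np.zeros((500,800,3),np.uint8);o[:,:500]=b;o[:225,500:]=cv2.convertScaleAbs(a,alpha=1.3);o[250:475,500:]=cv2.resize(T["image"],(300,225))
cv2.imwrite("pics/g7.png",cv2.convertScaleAbs(o[:,:,::-1],alpha=1.4))
E
```

```text
time: 39.1
position: [0.5906, 0.0309, 0.1599]
tool_rot: [-2.119, -2.314, 0.005]
ft_force: [1.0, 0.0, 0.6]
grip_width: 0.601
t 39.1 tcp [590.6  30.9 159.9] yawY [ 0.996  0.088 -0.005] z [-0.005  0.    -1.   ] f [1.  0.  0.6] g 52.3
time: 40.1
position: [0.5828, -0.2373, 0.1914]
tool_rot: [2.12, 2.318, 0.002]
ft_force: [0.3, 1.2, -0.2]
grip_width: 0.6
t 40.1 tcp [ 582.8 -237.3  191.4] yawY [0.996 0.089 0.001] z [ 0.001  0.001 -1.   ] f [ 0.3  1.2 -0.2] g 52.2
```

View pics/g7.png

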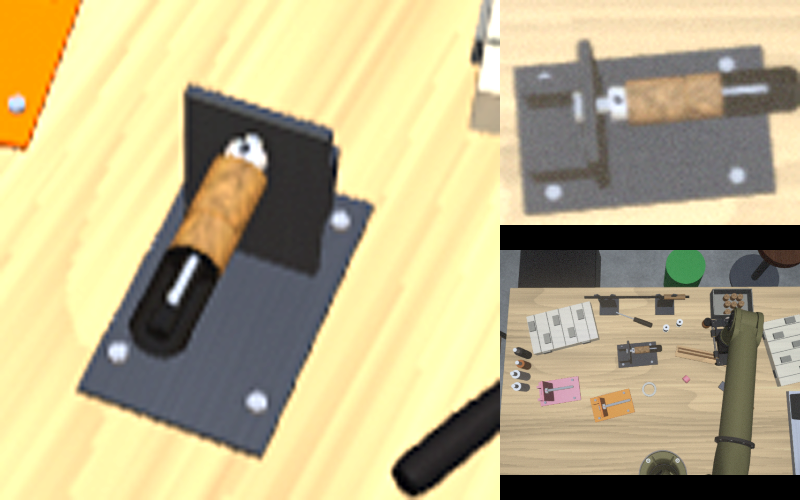

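The crop shows a continuous stack of collar, long ring, short ring and cap with no visible gaps. The bystanders are in place and the gripper is well clear.

```bash
python3 -c "
from h import *
st();print(close_job())"
```

```text
t 40.2 tcp [ 582.9 -236.6  191.3] yawY [0.996 0.091 0.001] z [ 0.001  0.001 -1.   ] f [ 0.3 -1.5  0. ] g 52.3
the job is handed in; nothing more can be done
None
```

The long ring, the short ring and then the cap are on the dark stand's rod, tight against the collar. I handed the job in at 40.2 s of the 67 s allowed.

- **Collar:** I found it by touch with the long ring. Force rose to about 12 N while the tool stayed at y = 108.6 mm. The short ring then touched at 73.6 mm (73.7 predicted) and the cap stopped at 31.3 mm (31.8 predicted).
- **Press:** I held 11 to 11.7 N for about 2 s, which is about 10 N above the drag I felt. No end-of-move reading on the stand passed 12 N.
- **Last checks:** The final pictures show collar, rings and cap with no visible gap, and the bystanders look unmoved. The gripper was well clear.

**What disagreed:**
- The top camera put the rod about 3.7 mm off the scene camera's line. I followed the scene camera, which matched the held ring. The cap still needed a correction of about 2 mm at the nose, where I felt about 5 N sideways.
- The cap's drag felt like only about 1 N, well below the 9 N it could have been. If the true drag was higher, the net press was somewhat under 10 N.

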